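# Start and tighten the crossed clamp knob on a platform mixer

## Task

One of the two strap clamps holding the tube rack on the mixer was left with its wing knob riding high on the thread instead of engaged. Turn that knob backwards (counter-clockwise seen from above) until it drops into its thread start, then turn it forwards (clockwise) until it comes to its stop, so that the strap is fully down on the rack. Leave the other clamp, which is already tight, as it is, do not knock the other things about, and let go at the end.

Things in the scene. Friction and masses are not known exactly. Their poses are not given: they have to be found in the camera images.
- grip_a (a point): Knob to tighten: black wing knob, vertical axis, riding high. A disc (40 mm across, 8 thick) carries an upright bar 52 mm long, 14 thick, 30 high, to be pinched across its thickness from above. Point on the axis, 14 mm below the bar's top, 16 mm above the disc's top face (which is 14.5 mm above the strap's underside). z up, x along the bar, y across it; it turns and sinks with the knob.
- wing_a (a joint): Angle of that knob, rad, growing forwards (clockwise from above); at 0 the bar lies along x of clamp_a. Stops at -1.1 and 0.6. Starts at -0.3 to 0.35, lug on top of the thread: forwards it only meets the 0.6 stop, unengaged. Backwards, the lug leaves the thread's end at -0.6, is clear below -0.8, and drops unless the gripper holds it up. Turning takes about 0.1 N m; stays where left.
- strap_a (a joint): How far that knob and its strap have come down, m: 0 riding high (the start); 0.011 dropped into the thread start; then, as the knob turns forwards, evenly on to 0.015 (fully down on the rack) between knob angles -0.6 and 0.35, and level from there to the stop. A spring of 3 to 5 N presses it down.
- clamp_a: That knob's clamp: dark steel post, 44 mm across, 34 mm high, on the mixer's platform at one side of the rack (either side), under a flat steel strap 96 x 24 x 6 mm lying along y of this frame. Origin on the axis at the platform's top, 85 mm above the table; z up.
- grip_b (a point): The other clamp's wing knob, of the same shape, already tight and therefore 15 mm lower: to be left alone. Point and axes as for grip_a. The two knobs are about 200 mm apart, one at each side of the rack.
- wing_b (a joint): Angle of the other knob in rad, same sense; tight at 0.6, its start.
- mixer: White platform mixer, 230 x 330 mm, fixed to the table, platform 85 mm high; its origin is the centre of its underside, y its long side. On the platform, between the clamps, is a fixed grey and yellow tube rack, 110 x 132 mm, reaching 50 mm above the platform; between 36 mm high rails at both ends.
- jar_mid (a point): Small white loose jar, 32 mm across, 38 mm high, standing on the platform in front of the rack: bystander. Point at its centre.
- tip_box: Loose tip box, 85 x 125 x 90 mm, magenta base with a cream lid, on the table: bystander. Origin under its centre.
- beaker: Loose glass beaker, 68 mm across, 85 mm high, on the table: bystander. Origin under its centre.
- pipette: Loose white pipette lying on the table beyond the mixer, about 240 mm long: bystander. Origin at its middle, on the table.
- wash_bottle: Loose white bottle, 64 mm across, 160 mm high, on the table: bystander. Origin under its centre.

How it is judged:
By the outcome, as a careful person would: the job done as asked, in the order asked, and still so for the second after the job is handed in, with the robot touching nothing.
It also fails if it takes over 45 s, if anything falls off the work surface, if the arm or the gripper's body presses on something with over 40 N, if the wrist force passes 120 N, or if a joint passes its speed limit or range.

## Robot

A 6-joint arm with a two-finger parallel gripper is mounted at the origin on the work surface. World frame = base frame: x ahead of the robot, y to its left, z up, the work surface at z = 0. Lengths are in m, angles in rad, forces in N, time in s.
With the tool pointing down it reaches from about 0.425 to 0.925 m from the base axis. Payload 12.5 kg.
Tool frame: the origin (TCP) lies at the very end of the fingers, on their centre line; the grasp point (between the pads) lies 19 mm behind it; x points along the fingers, y is the direction in which the jaws open and shut, and the axes are right-handed (so a half turn about x gives the same grasp; the last joint's range is limited). The gripper opens to 85 mm and grips with 20 to 120 N. Pads are 22 mm wide; open, the fingers measure 114 mm over their backs; the gripper's body (76 mm by 85 mm) begins 54 mm behind the grasp point. The pads swing forward as they close: fully open they stand 13 mm farther back than shut.
Start: joints at [-1.336, 0.491, 1.559, -0, 1.092, -0.106], TCP at [0.209, -0.589, 0.194] pointing down, gripper open.
Joint ranges: [-3.1, 3.1], [-0.84, 2.19], [0.05, 2.79], [-1.13, 4.28], [0.06, 2.93], [-2.69, 2.69]. Speed limits (rad/s): [2.22, 2.22, 2.79, 3.14, 3.14, 3.14].

## Interface

Orientations are given as a unit quaternion [w, x, y, z].
In Python, from station import ctrl gives the robot as it stands.
- The arm moves only by the tool arm_command, never from a script. Its argument "targets" is a list of rows, each a list of 3 entries, a list of its own where there are three numbers: the opening, from 0 (shut) to 1 (fully open), then the shift along the tool's x, y, z in mm, then the turn about the tool's x in degrees. In form: [[grip, [tx, ty, tz], yaw], ...]. A call has 1 to 8 rows; each row shifts and turns the commanded pose from where the row before left it, along the tool's axes as they then stand; what a row does not reach is not made up. A row lasts 1/10 s, in which the tool goes at most 50 mm and 8.59 degrees, less where a joint would pass 70% of its speed; a pose out of reach is approached as far as the arm can. A call with a gripper value outside its range is refused whole. The fingers move at their own pace and stop on an object; "force" is the grip in N (left out, the last holds). Time passes only in rows, so rows that do not move let the fingers close. It gives the time, the measured TCP pose, the force and the opening at its end, in the units of the state.
- ctrl.observe(): the state, without advancing time (a new reading comes with each control period).
- ctrl.get_image(name): name is "side" or "top" or "wrist"; returns a dict with "image" (400x640x3 uint8, red, green, blue), "depth" (400x640 float32, m along the optical axis (not along the pixel's ray), 0 where there is no reading), "camera_matrix" (3x3 intrinsics, pixels), "R" (3x3) and "t" (3): a world point X has camera coordinates R X + t; the wrist camera has in their place "hand_eye" (4x4, takes a point from camera to tool coordinates, whose origin is the TCP and whose axes are the tool frame's). Camera axes: x right, y down, z forward; pixel columns grow to the right and rows downward; lengths in m; the calibration is good to about 2 mm. A picture is of the moment at which its call begins: read the wrist's pose just before it.
- ctrl.finish_job(): hands the job in, once; it reports no verdict.
The state is a dict: "clock": time; "qpos": joint angles; "qvel": joint speeds; "tau": joint torques, N m; "eef_pos": TCP position; "ee_rot": TCP orientation; "ft_force": force on the tool from outside, world axes, zero at the start; "wrist_torque": the same for the moment, N m; "finger_gap": finger opening in m.
Only numpy, scipy, OpenCV 4.12 (cv2) and the standard library are available. Lean on these libraries where they do the work, as an engineer would, in place of code of your own. Each camera call takes 0.05 s, during which the arm holds its last target.

## Working session

There is one attempt and no reset: what is moved stays moved. The work goes in short steps, Python scripts to look and compute and a tool call to move; the robot and the scene stay as the last step left them, time stands still between calls to the robot, and variables do not carry over. Pictures are saved under pics/ and viewed, and the job is handed in when it is done.

Besides the shell and the picture viewer there is one more tool, called after "Emit:" by a JSON object that holds its "method" and its "body", one argument or row to a line. arm_command: Moves the arm, as the interface text tells. Its arguments: {"type":"object","properties":{"targets":{"type":"array"},"force":{"type":"number"}},"required":["targets"]}

```bash
ls; mkdir -p pics
cat > h.py <<'E'
import numpy as np,cv2,pickle
from station import ctrl
def snap(n,f):
    s=ctrl.observe(); d=ctrl.get_image(n); d['s']=s
    cv2.imwrite(f'pics/{f}.png',cv2.cvtColor(d['image'],cv2.COLOR_RGB2BGR)); pickle.dump(d,open(f'pics/{f}.pkl','wb')); return d
E
python3 - <<'E'
from h import *
for n in('top','side'):
    d=snap(n,n+'0'); print(n,d['camera_matrix'].tolist(),d['R'].tolist(),d['t'].tolist())
s=ctrl.observe();print(s)
E
```

```text
pics
top [[462.2205609258897, 0.0, 331.5258929691284], [0.0, 462.2205609258897, 197.37456495960328], [0.0, 0.0, 1.0]] [[0.02397565827478325, -0.9997055428662629, 0.0037410389949508543], [-0.9759230234727264, -0.024216460413105736, -0.21676673015228273], [0.21679349636495762, 0.0015461589605914987, -0.976216261555976]] [-0.011619209301795674, 0.5930515108021022, 1.3604118323130352]
side [[379.65748050200045, 0.0, 317.65275241386877], [0.0, 379.65748050200045, 201.72300412332572], [0.0, 0.0, 1.0]] [[-0.8739429801943641, -0.4856783526211317, -0.018444651371516862], [-0.3432963720008036, 0.6437112459922432, -0.6839469517105838], [0.34405125830329264, -0.5913986553741372, -0.7292985411212499]] [0.5261396163243617, 0.27655351379772575, 1.029992040938675]
{'clock': 0.1, 'qpos': array([-1.33559779e+00,  4.91499310e-01,  1.55940288e+00, -4.88403948e-06,
        1.09170214e+00, -1.05604401e-01]), 'qvel': array([ 0.00038865, -0.00244078, -0.0027482 ,  0.00030499, -0.00031287,
        0.00085912]), 'tau': array([ 5.50152981e-03, -6.19444013e+01, -2.62029040e+01,  1.48457076e-05,
        2.87795156e-03,  1.32046915e-05]), 'eef_pos': array([ 0.20886296, -0.58880945,  0.19308123]), 'ee_rot': array([-0.1195537 , -0.69684067, -0.12026737,  0.69689005]), 'ft_force': array([ 0.34561515,  0.16909935, -0.35746437]), 'wrist_torque': array([-0.00198265, -0.02161313,  0.03168865]), 'finger_gap': 0.0852001667731019}
```

View pics/top0.png

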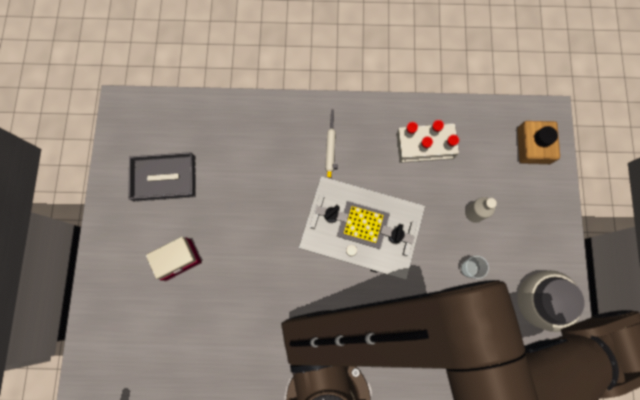

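View pics/side0.png

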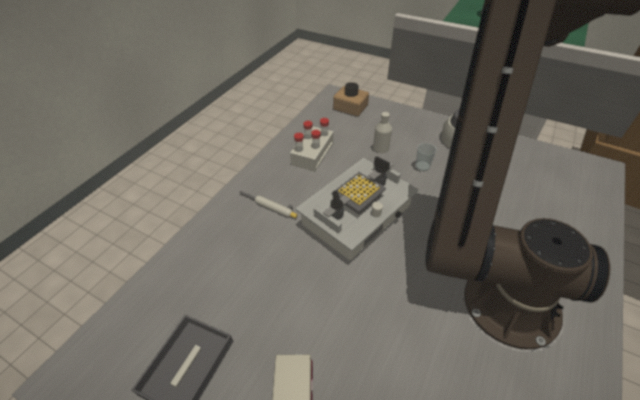

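The top view shows the white mixer with black knobs at about (332,213) and (398,234) and the jar at (351,251). The side view shows the knobs at about (337,205) and (382,170). Next I'll measure both.

```bash
cat >> h.py <<'E'
def cloud(d):
    K=d['camera_matrix'];z=d['depth'].astype(float);v,u=np.mgrid[:400,:640]
    c=np.stack([(u-K[0,2])/K[0,0]*z,(v-K[1,2])/K[1,1]*z,z],-1)
    if 'R' in d: return (c-d['t'])@d['R']
    H=d['hand_eye'];from scipy.spatial.transform import Rotation as Ro
    q=d['s']['ee_rot'];return (c@H[:3,:3].T+H[:3,3])@Ro.from_quat([q[1],q[2],q[3],q[0]]).as_matrix().T+d['s']['eef_pos']
E
python3 - <<'E'
from h import *
for n,box in(('top',(290,165,150,125)),('side',(280,140,150,130))):
    d=pickle.load(open(f'pics/{n}0.pkl','rb'));P=cloud(d);x,y,w,h=box
    c=cv2.cvtColor(d['image'],cv2.COLOR_RGB2BGR)[y:y+h,x:x+w]
    cv2.imwrite(f'pics/{n}0c.png',cv2.resize(c,None,fx=4.5,fy=4.5,interpolation=cv2.INTER_CUBIC))
    m=(d['image'].max(-1)<50)&(P[...,2]>.1)&(d['depth']>0)
    m2=np.zeros_like(m);m2[y:y+h,x:x+w]=m[y:y+h,x:x+w]
    nn,l,st,ce=cv2.connectedComponentsWithStats(m2.astype(np.uint8))
    for i in range(1,nn):
        if st[i,4]>25:
            p=P[l==i];print(n,ce[i],st[i],'med',np.median(p,0).round(4),'zpct',np.percentile(p[:,2],[5,50,90,98]).round(4), 'top', p[p[:,2]>p[:,2].max()-.008].mean(0).round(4))
E
```

```text
top [331.46923077 213.24615385] [325 206  13  15 130] med [0.526  0.0016 0.1608] zpct [0.1334 0.1608 0.1683 0.1719] top [0.5304 0.0022 0.1688]
top [397.19463087 234.10738255] [391 225  13  18 149] med [ 0.4688 -0.1833  0.1767] zpct [0.1301 0.1767 0.1827 0.1845] top [ 0.4699 -0.1869  0.1814]
side [381.20754717 165.30188679] [375 159  13  13 106] med [ 0.4721 -0.1784  0.1649] zpct [0.1494 0.1649 0.1782 0.1815] top [ 0.4702 -0.1788  0.1789]
side [336.2        203.73333333] [333 199   8   9  30] med [0.5253 0.0221 0.1507] zpct [0.1358 0.1507 0.1661 0.1679] top [0.5245 0.0232 0.1655]
side [427.8627451  254.40196078] [426 235   4  35 102] med [0.2391 0.1047 0.1943] zpct [0.1729 0.1943 0.2124 0.2157] top [0.2408 0.0993 0.2132]
```

View pics/top0c.png

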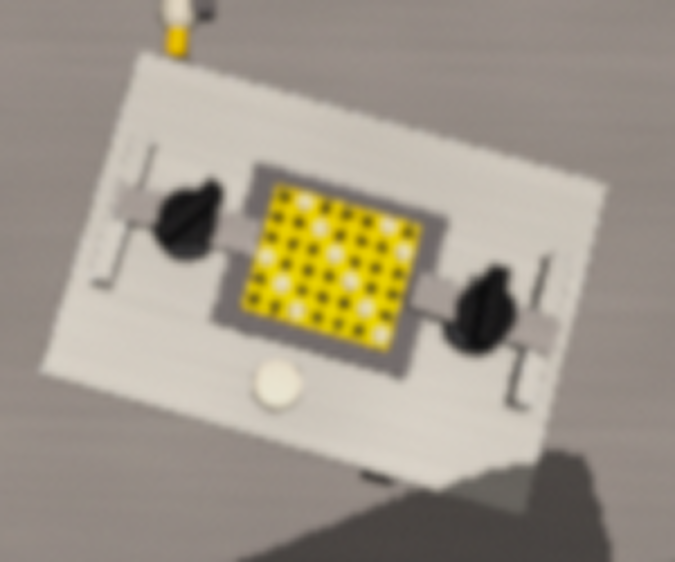

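View pics/side0c.png

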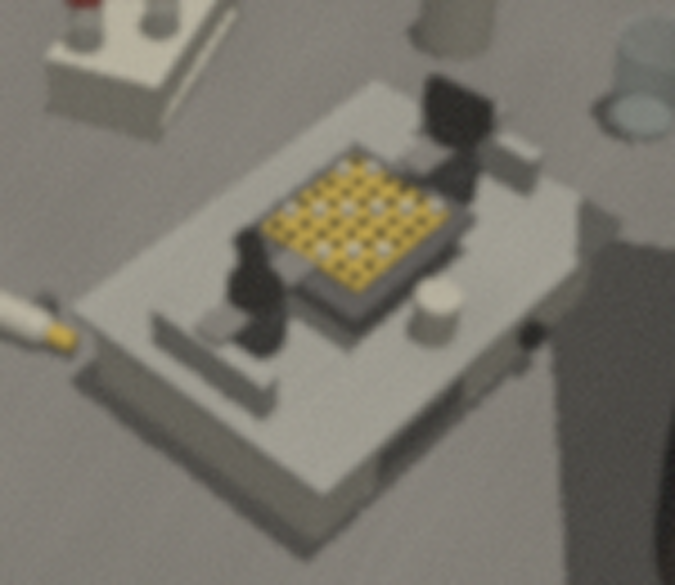

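The clamp on the right in the top view, near (0.470, -0.187), is about 12 mm higher, so it is knob A. I'll work out a wrist-camera view over it.

Run:
```python
from h import *
from scipy.spatial.transform import Rotation as Ro
d=snap('wrist','w0');s=d['s'];q=s['ee_rot'];R=Ro.from_quat([q[1],q[2],q[3],q[0]]).as_matrix()
print(R.round(3));H=d['hand_eye'];print(H.round(4));print(d['camera_matrix'])
print('shift to view (0.46,-.187,.33):',(R.T@(np.array([.46,-.187,.33])-s['eef_pos'])*1000).round(0))
print('y-axis ang',np.degrees(np.arctan2(R[1,1],R[0,1])))
```

```text
[[-0.     0.334 -0.942]
 [ 0.001 -0.942 -0.334]
 [-1.    -0.001 -0.   ]]
[[-4.000e-04 -3.130e-01  9.498e-01 -1.814e-01]
 [ 1.000e+00 -6.000e-04  2.000e-04 -6.000e-04]
 [ 5.000e-04  9.498e-01  3.130e-01 -8.190e-02]
 [ 0.000e+00  0.000e+00  0.000e+00  1.000e+00]]
[[356.47104591   0.         320.82736772]
 [  0.         356.47104591 199.3552877 ]
 [  0.           0.           1.        ]]
shift to view (0.46,-.187,.33): [-137. -295. -371.]
y-axis ang -70.4732980180116
```

View pics/w0.png

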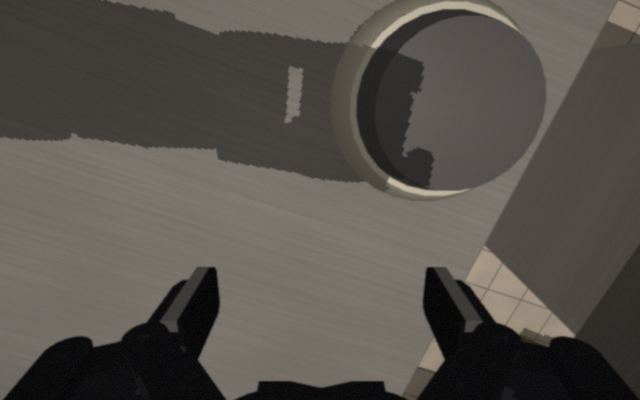

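The wrist view shows the fingers at the bottom and a bowl at (450,100); nothing is near the knobs yet. I'll move up and over.

Emit:
{"method": "arm_command", "body": {
  "targets": [
    [1,[-46,0,0],0],
    [1,[-46,0,0],0],
    [1,[-45,0,0],0],
    [1,[0,-29.5,-37],0],
    [1,[0,-29.5,-37],0],
    [1,[0,-29.5,-37],0],
    [1,[0,-29.5,-37],0],
    [1,[0,-29.5,-37],0]
  ]
}}

```text
clock: 0.95
eef_pos: [0.3345, -0.3864, 0.3305]
ee_rot: [0.12, 0.697, 0.12, -0.697]
ft_force: [1.0, -0.4, 0.4]
finger_gap: 0.0856
```

Emit:
{"method": "arm_command", "body": {
  "targets": [
    [1,[0,-29.5,-37],0],
    [1,[0,-29.5,-37],0],
    [1,[0,-29.5,-37],0],
    [1,[0,-29.5,-37],0],
    [1,[0,-29.5,-37],0],
    [1,[0,0,0],0],
    [1,[0,0,0],0]
  ]
}}

```text
clock: 1.65
eef_pos: [0.4593, -0.1865, 0.3304]
ee_rot: [-0.121, -0.697, -0.121, 0.697]
ft_force: [-0.3, -1.6, -0.1]
finger_gap: 0.0856
```

Run:
```python
from h import *
d=snap('wrist','w1');P=cloud(d);s=d['s'];print(s['eef_pos'],s['clock'],s['qpos'].round(3),s['ee_rot'].round(4))
for u in range(0,640,80): print([tuple(P[v,u].round(3)) for v in (40,120,200,260)])
```

```text
[ 0.4592827  -0.18650496  0.33039821] 1.65 [-0.519  0.183  1.656 -0.     1.303  0.709] [-0.1208 -0.6965 -0.1208  0.6969]
[(np.float64(0.443), np.float64(0.256), np.float64(0.001)), (np.float64(0.336), np.float64(0.251), np.float64(-0.001)), (np.float64(0.214), np.float64(0.24), np.float64(0.002)), (np.float64(0.11), np.float64(0.233), np.float64(0.002))]
[(np.float64(0.479), np.float64(0.158), np.float64(-0.0)), (np.float64(0.375), np.float64(0.142), np.float64(0.002)), (np.float64(0.254), np.float64(0.127), np.float64(0.001)), (np.float64(0.151), np.float64(0.114), np.float64(-0.0))]
[(np.float64(0.52), np.float64(0.0), np.float64(0.138)), (np.float64(0.433), np.float64(0.004), np.float64(0.087)), (np.float64(0.295), np.float64(0.013), np.float64(0.001)), (np.float64(0.196), np.float64(-0.008), np.float64(0.002))]
[(np.float64(0.546), np.float64(-0.072), np.float64(0.138)), (np.float64(0.472), np.float64(-0.092), np.float64(0.132)), (np.float64(0.336), np.float64(-0.101), np.float64(0.002)), (np.float64(0.238), np.float64(-0.128), np.float64(0.001))]
[(np.float64(0.577), np.float64(
[... 222 characters left out ...]
0.62), np.float64(-0.239), np.float64(0.001)), (np.float64(0.527), np.float64(-0.26), np.float64(0.086)), (np.float64(0.417), np.float64(-0.328), np.float64(0.001)), (np.float64(0.324), np.float64(-0.368), np.float64(0.002))]
[(np.float64(0.656), np.float64(-0.339), np.float64(-0.0)), (np.float64(0.563), np.float64(-0.386), np.float64(0.001)), (np.float64(0.457), np.float64(-0.443), np.float64(-0.0)), (np.float64(0.384), np.float64(-0.455), np.float64(0.054))]
[(np.float64(0.691), np.float64(-0.437), np.float64(0.001)), (np.float64(0.589), np.float64(-0.43), np.float64(0.097)), (np.float64(0.498), np.float64(-0.556), np.float64(0.0)), (np.float64(0.41), np.float64(-0.61), np.float64(0.001))]
```

View pics/w1.png

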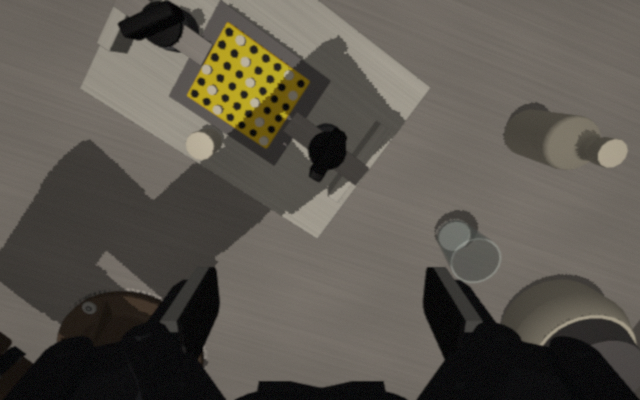

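The wrist view shows both knobs, A at about (327,150) and B at (160,22), with the jar at (200,143). The cloud puts the platform at 0.085–0.087 and the table at about 0, which matches the given sizes. Next I'll measure the knob tops and the bar directions.

```bash
cat >> h.py <<'E'
def knobs(d,cs,top=None,verbose=1):
    P=cloud(d);dark=d['image'].max(-1)<45
    for nm,(cx,cy) in cs.items():
        r=np.hypot(P[...,0]-cx,P[...,1]-cy);m=(r<.045)&(P[...,2]>.11)&dark
        z=P[m][:,2];hist=np.histogram(z,np.arange(.11,.2,.004));print(nm,m.sum(),dict(zip((hist[1][:-1]*1000).round().astype(int).tolist(),hist[0].tolist())))
        zt=np.percentile(z,97);t=m&(abs(P[...,2]-np.median(P[m&(P[...,2]>zt-.006)][:,2]))<.004);p=P[t][:,:3]
        (c,(w,h),a)=cv2.minAreaRect((p[:,:2]*1000).astype(np.float32))
        u,sv,vt=np.linalg.svd(p[:,:2]-p[:,:2].mean(0));ang=np.degrees(np.arctan2(vt[0,1],vt[0,0]))
        print('  top n',len(p),'z',np.median(p[:,2]).round(4),'rect c',np.round(c,1),'size',round(w,1),round(h,1),'a',round(a,1),'mean',p.mean(0).round(4),'pca',(ang+90)%180-90)
        v,uu=np.where(t);print('  px',uu.min(),uu.max(),v.min(),v.max())
E
python3 - <<'E'
from h import *
d=pickle.load(open('pics/w1.pkl','rb'))
knobs(d,{'A':(.47,-.187),'B':(.530,.002)})
P=cloud(d)
# platform edge direction + rack yellow orientation
hsv=cv2.cvtColor(d['image'],cv2.COLOR_RGB2HSV);y=(hsv[...,1]>120)&(hsv[...,0]>20)&(hsv[...,0]<35)&(P[...,2]>.12)
p=P[y];print('rack',np.median(p,0),cv2.minAreaRect((p[:,:2]*1000).astype(np.float32)))
c=cv2.cvtColor(d['image'],cv2.COLOR_RGB2BGR)
cv2.imwrite('pics/w1c.png',np.hstack([cv2.resize(np.clip(c[a:a+90,b:b+100]*2.0,0,255).astype(np.uint8),(400,360),interpolation=cv2.INTER_CUBIC) for a,b in((105,275),(0,105))]))
E
```

```text
A 13291 {110: 7, 114: 7, 118: 73, 122: 3, 126: 0, 130: 0, 134: 0, 138: 1, 142: 6, 146: 7, 150: 507, 154: 13, 158: 21, 162: 21, 166: 26, 170: 20, 174: 30, 178: 428, 182: 351, 186: 0, 190: 0, 194: 0}
  top n 5089 z 0.4492 rect c [ 474.1 -181.8] size 9.4 82.4 a 19.4 mean [ 0.4755 -0.1809  0.4495] pca -70.38166492100447
  px 143 502 367 399
B 2124 {110: 25, 114: 21, 118: 44, 122: 1, 126: 3, 130: 23, 134: 395, 138: 136, 142: 72, 146: 83, 150: 83, 154: 95, 158: 87, 162: 198, 166: 858, 170: 0, 174: 0, 178: 0, 182: 0, 186: 0, 190: 0, 194: 0}
  top n 1021 z 0.1672 rect c [534.1   3.5] size 14.4 51.4 a 41.6 mean [0.5342 0.0022 0.1671] pca -48.29098125465501
  px 119 174 1 37
rack [ 0.50633182 -0.08987964  0.13018118] ((365.7245788574219, -4.085784912109375), (218.5491943359375, 509.9613037109375), 50.73857116699219)
```

View pics/w1c.png

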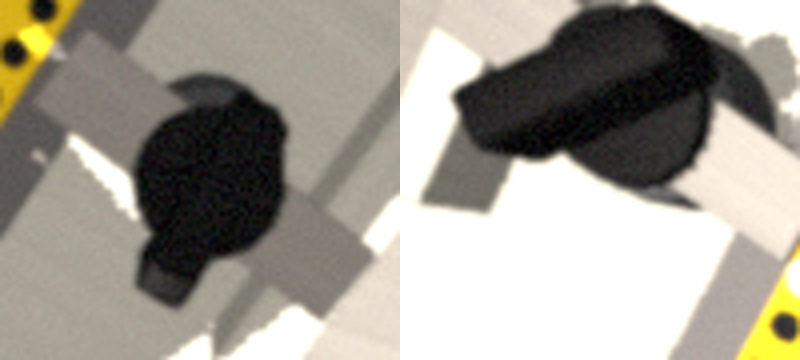

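Crop: knob A's bar is at left, running from upper right to lower left. Knob B is at right with a clean 14 x 51 mm bar outline, which matches the size given. I need to leave the gripper out of the points for A.

```bash
sed -i "s/&(P\[...,2\]>.11)&dark/\&(P[...,2]>.11)\&(P[...,2]<.2)\&dark/" h.py
python3 - <<'E'
from h import *
d=pickle.load(open('pics/w1.pkl','rb'))
knobs(d,{'A':(.47,-.187)})
P=cloud(d);hsv=cv2.cvtColor(d['image'],cv2.COLOR_RGB2HSV)
y=(hsv[...,1]>120)&(hsv[...,0]>20)&(hsv[...,0]<35)&(P[...,2]>.12)&(P[...,2]<.145)&(np.hypot(P[...,0]-.5,P[...,1]+.09)<.09)
print(cv2.minAreaRect((P[y][:,:2]*1000).astype(np.float32)))
E
```

```text
A 1521 {110: 7, 114: 7, 118: 73, 122: 3, 126: 0, 130: 0, 134: 0, 138: 1, 142: 6, 146: 7, 150: 507, 154: 13, 158: 21, 162: 21, 166: 26, 170: 20, 174: 30, 178: 428, 182: 351, 186: 0, 190: 0, 194: 0}
  top n 780 z 0.1819 rect c [ 475.4 -186.6] size 14.0 50.8 a 78.7 mean [ 0.4762 -0.1865  0.1818] pca -11.441660247918094
  px 309 346 131 181
((504.4031677246094, -88.56505584716797), (100.53373718261719, 87.48604583740234), 74.9782943725586)
```

A's bar measures 14.0 x 50.8 mm with its centre at (0.4755, -0.1865). It points at -11.4° and its top is 15 mm above B's, as stated. The rack is yawed about -15°, so wing_a is about -0.05. The jaws need +31° of yaw.

Emit:
{"method": "arm_command", "body": {
  "targets": [
    [0.5,[0,0,0],7.75],
    [0.5,[0,0,0],7.75],
    [0.5,[0,0,0],7.75],
    [0.5,[0,0,0],7.75],
    [0.5,[45,-3,-16],0],
    [0.5,[45,0,0],0],
    [0.5,[30,0,0],0],
    [0.5,[0,0,0],0]
  ],
  "force": 40
}}

```text
clock: 2.5
eef_pos: [0.4732, -0.1882, 0.2073]
ee_rot: [0.072, -0.701, 0.071, 0.706]
ft_force: [0.3, -1.0, -0.1]
finger_gap: 0.0428
```

```bash
cat >> h.py <<'E'
def rel(c,th):
    from scipy.spatial.transform import Rotation as Ro
    s=ctrl.observe();q=s['ee_rot'];R=Ro.from_quat([q[1],q[2],q[3],q[0]]).as_matrix()
    hd=np.degrees(np.arctan2(R[1,1],R[0,1]));print('eef',s['eef_pos'].round(4),'head',hd.round(1),'shift',(R.T@(np.array(c)-s['eef_pos'])*1000).round(1),'yaw',round(hd-th,1),'q',s['qpos'].round(2),'clk',s['clock'],'F',s['ft_force'],'T',s['wrist_torque'],'gap',s['finger_gap'])
E
python3 - <<'E'
from h import *
rel((.4755,-.1865,.154),-101.4)
d=snap('wrist','w2');d=snap('side','s2')
E
```

```text
eef [ 0.4732 -0.1882  0.2073] head -101.6 shift [53.3 -2.  -2.3] yaw -0.2 q [-0.51  0.31  1.82 -0.    1.02  1.27] clk 2.5 F [ 0.2571787  -1.01961487 -0.06960833] T [-0.00815252 -0.00235013  0.03789689] gap 0.04284876593761816
```

View pics/w2.png

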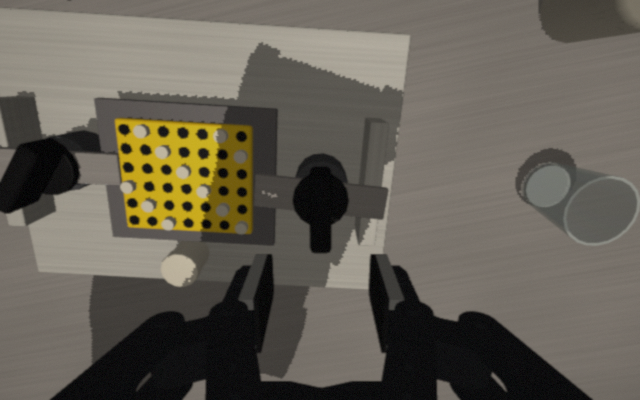

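The bar stands upright in the wrist image at column 320, centred between the fingers at columns 265 and 375. I'll take a second measurement and then descend.

Run:
```python
from h import *
d=pickle.load(open('pics/w2.pkl','rb'))
knobs(d,{'A':(.4755,-.1865)})
```

```text
A 3547 {110: 48, 114: 54, 118: 413, 122: 2, 126: 0, 130: 0, 134: 0, 138: 3, 142: 8, 146: 35, 150: 1148, 154: 21, 158: 26, 162: 33, 166: 28, 170: 41, 174: 30, 178: 910, 182: 747, 186: 0, 190: 0, 194: 0}
  top n 1661 z 0.1819 rect c [ 475.8 -186.8] size 14.0 51.0 a 79.0 mean [ 0.4774 -0.187   0.1818] pca -11.03146401091226
  px 308 331 175 252
```

Emit:
{"method": "arm_command", "body": {
  "targets": [
    [0.5,[26,-2,-2.3],0],
    [0.5,[26,0,0],0],
    [0.5,[0,0,0],0]
  ]
}}

```text
clock: 2.9
eef_pos: [0.4775, -0.1864, 0.1583]
ee_rot: [0.071, -0.703, 0.071, 0.704]
ft_force: [0.0, 1.0, -0.4]
finger_gap: 0.0427
```

Emit:
{"method": "arm_command", "body": {
  "targets": [
    [0.5,[1,0,2],0],
    [0.0,[0,0,0],0],
    [0.0,[0,0,0],0],
    [0.0,[0,0,0],0],
    [0.0,[0,0,0],0],
    [0.0,[0,0,0],0],
    [0.0,[0,0,0],0]
  ],
  "force": 30
}}

```text
clock: 3.6
eef_pos: [0.4761, -0.1857, 0.1577]
ee_rot: [-0.071, 0.704, -0.071, -0.704]
ft_force: [-0.3, -0.2, -0.7]
finger_gap: 0.0001
```

The gap reads 0.1 mm, so the fingers closed on nothing. I'll look.

Run:
```python
from h import *
rel((.4755,-.1865,.154),-101.4)
d=snap('wrist','w3');e=snap('side','s3')
knobs(d,{'A':(.4755,-.1865)})
c=cv2.cvtColor(e['image'],cv2.COLOR_RGB2BGR)[140:270,280:430];cv2.imwrite('pics/s3c.png',cv2.resize(c,None,fx=4.5,fy=4.5,interpolation=cv2.INTER_CUBIC))
```

```text
eef [ 0.4761 -0.1857  0.1577] head -101.5 shift [3.7 0.9 0.4] yaw -0.1 q [-0.5   0.37  1.88 -0.    0.89  1.27] clk 3.6 F [-0.28100481 -0.22808178 -0.65433272] T [ 0.01163075  0.01174008 -0.00769493] gap 0.00011764175979651376
A 4314 {110: 87, 114: 100, 118: 767, 122: 4, 126: 0, 130: 0, 134: 0, 138: 5, 142: 8, 146: 68, 150: 1579, 154: 42, 158: 57, 162: 61, 166: 65, 170: 72, 174: 72, 178: 787, 182: 537, 186: 0, 190: 0, 194: 0}
  top n 1327 z 0.1818 rect c [ 486.5 -188.8] size 14.0 29.3 a 78.1 mean [ 0.4899 -0.1897  0.1816] pca -7.230499703341366
  px 311 340 205 262
```

View pics/w3.png

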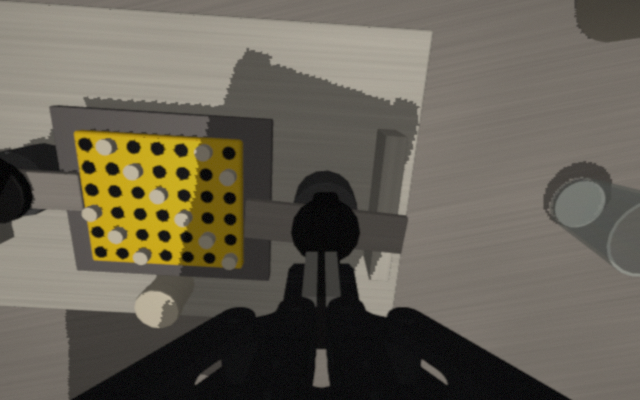

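View pics/s3c.png

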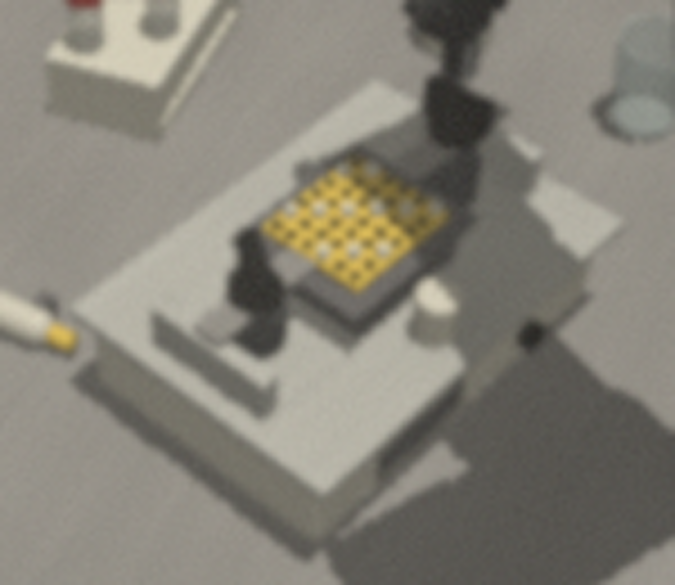

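Run:
```python
from h import *
d=pickle.load(open('pics/w3.pkl','rb'));P=cloud(d)
for v in range(200,345,8): print(v,[tuple((P[v,u]*1000).round().astype(int).tolist()) for u in (290,303,312,320,328,337)])
c=np.clip(cv2.cvtColor(d['image'],cv2.COLOR_RGB2BGR)[180:400,230:410]*2.5,0,255).astype(np.uint8);cv2.imwrite('pics/w3c.png',cv2.resize(c,None,fx=2.7,fy=2.7))
```

```text
200 [(478, -161, 86), (487, -175, 121), (499, -184, 161), (501, -189, 169), (500, -193, 170), (499, -197, 168)]
208 [(491, -169, 144), (492, -178, 151), (500, -185, 176), (501, -189, 181), (500, -193, 181), (499, -197, 180)]
216 [(487, -168, 144), (488, -177, 153), (498, -185, 181), (497, -188, 182), (497, -192, 183), (495, -196, 181)]
224 [(481, -167, 143), (483, -176, 152), (493, -184, 179), (493, -188, 182), (493, -191, 182), (492, -195, 182)]
232 [(477, -166, 144), (478, -175, 152), (489, -183, 180), (489, -187, 182), (489, -190, 182), (487, -195, 181)]
240 [(471, -165, 143), (473, -173, 151), (485, -182, 181), (485, -186, 182), (485, -190, 183), (484, -194, 182)]
248 [(440, -152, 86), (469, -172, 152), (481, -181, 180), (481, -185, 182), (480, -189, 182), (479, -193, 181)]
256 [(433, -151, 86), (464, -171, 153), (489, -183, 205), (488, -186, 204), (487, -190, 204), (475, -192, 182)]
264 [(426, -149, 85), (485, -178, 203), (489, -183, 211), (488, -187, 212), (487, -190, 211), (483, -193, 204)]
272 [(486, -174, 210), (486, -179, 211), (489, -184, 218), (488, -186, 217), (487, -189
[... 342 characters left out ...]
34), (487, -192, 234)]
304 [(492, -178, 242), (492, -182, 242), (490, -184, 240), (485, -186, 234), (489, -189, 241), (488, -192, 239)]
312 [(491, -178, 245), (489, -181, 243), (490, -184, 245), (482, -185, 234), (489, -189, 245), (489, -192, 245)]
320 [(490, -178, 248), (491, -182, 249), (490, -185, 249), (479, -185, 234), (487, -189, 246), (488, -192, 248)]
328 [(491, -178, 252), (490, -182, 252), (487, -184, 248), (476, -184, 234), (482, -188, 243), (489, -192, 253)]
336 [(490, -178, 255), (490, -182, 255), (480, -182, 244), (472, -183, 234), (480, -187, 244), (488, -192, 255)]
344 [(495, -180, 264), (496, -184, 265), (478, -182, 244), (468, -182, 233), (476, -187, 243), (493, -192, 264)]
```

View pics/w3c.png

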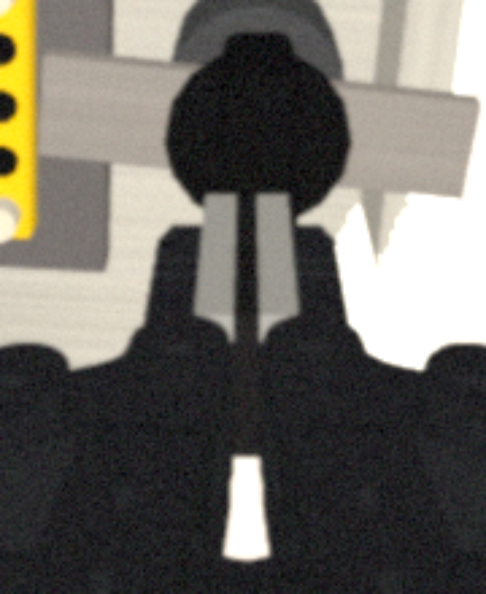

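The depth puts the fingertips at z≈0.204 with the reported TCP at 0.158, so they are above the bar top (0.182). I'll cross-check with the side camera.

Run:
```python
from h import *
d=pickle.load(open('pics/s3.pkl','rb'));P=cloud(d)
m=(np.hypot(P[...,0]-.476,P[...,1]+.186)<.04)&(P[...,2]>.11)
v,u=np.where(m);print(u.min(),u.max(),v.min(),v.max())
for r in range(135,185,2):
    k=m[r]; 
    if k.any():
        us=np.where(k)[0];print(r,us.min(),us.max(),[tuple((P[r,x]*1000).round().astype(int).tolist()) for x in us[::3]])
K=d['camera_matrix']
for X in((.476,-.1857,.1577),(.476,-.1857,.204),(.4755,-.1865,.18)):
    c=d['R']@np.array(X)+d['t'];print(X,(K@c/c[2])[:2])
for n in('w1','w2'):
    e=pickle.load(open(f'pics/{n}.pkl','rb'));Q=cloud(e);z=e['s']['eef_pos'][2];mm=(Q[...,2]>z-.03)&(Q[...,2]<z+.12)&(np.hypot(Q[...,0]-e['s']['eef_pos'][0],Q[...,1]-e['s']['eef_pos'][1])<.07)
    print(n,z,np.percentile(Q[mm][:,2],[0.5,1,2,5]).round(4))
```

```text
369 405 94 183
135 381 394 [(475, -148, 300), (471, -161, 292), (461, -159, 297), (461, -187, 279), (460, -212, 262)]
137 380 393 [(477, -147, 293), (472, -157, 288), (465, -163, 286), (462, -184, 273), (461, -209, 257)]
139 379 392 [(483, -159, 276), (474, -157, 280), (467, -165, 277), (466, -188, 262), (462, -205, 252)]
141 380 391 [(483, -170, 261), (475, -172, 263), (464, -166, 270), (463, -194, 251)]
143 380 388 [(485, -179, 246), (472, -167, 259), (463, -167, 263)]
145 381 388 [(478, -168, 249), (470, -171, 251), (466, -187, 240)]
147 374 386 [(492, -150, 249), (472, -153, 255), (468, -169, 244)]
149 378 386 [(481, -155, 243), (469, -155, 247), (468, -179, 230)]
151 378 386 [(486, -172, 221), (476, -170, 226), (470, -178, 222)]
153 378 385 [(486, -174, 212), (476, -172, 217), (469, -179, 215)]
155 378 385 [(485, -173, 205), (475, -171, 210), (469, -182, 205)]
157 375 383 [(499, -189, 180), (490, -192, 181), (475, -175, 199)]
159 374 383 [(500, -185, 174), (491, -187, 176), (481, -187, 180), (473, -190, 181)]
161 374 387 [(498, -181, 170), (489, -182, 173), (477, -177, 181), (46
[... 674 characters left out ...]
 -166, 142), (467, -181, 132), (462, -199, 120), (451, -216, 111)]
175 372 386 [(488, -150, 140), (478, -148, 146), (473, -161, 138), (470, -182, 122), (462, -191, 118)]
177 375 386 [(477, -148, 138), (476, -175, 116), (466, -173, 122), (458, -181, 119)]
179 370 385 [(494, -151, 120), (478, -164, 116), (469, -165, 119), (460, -168, 120), (454, -180, 112)]
181 374 380 [(479, -147, 121), (465, -166, 111)]
183 378 378 [(465, -148, 118)]
(0.476, -0.1857, 0.1577) [380.71467952 165.22855259]
(0.476, -0.1857, 0.204) [382.27785019 153.75060406]
(0.4755, -0.1865, 0.18) [381.70722107 159.6824479 ]
w1 0.33039821261502134 [0.3848 0.3864 0.3886 0.3941]
w2 0.20733142057233753 [0.1805 0.1811 0.1817 0.248 ]
```

The side camera agrees: the shut fingertips are at about 0.200–0.204, so the true tips sit about 43 mm behind the reported TCP, which is not what the interface text says. I'll trust the two cameras, reopen, go down in parts, and check with pictures and force.

Emit:
{"method": "arm_command", "body": {
  "targets": [
    [0.5,[0,0,0],0],
    [0.5,[0,0,0],0],
    [0.5,[0,0,0],0],
    [0.5,[10,0.9,0.4],0],
    [0.5,[10,0,0],0],
    [0.5,[10,0,0],0],
    [0.5,[0,0,0],0]
  ]
}}

```text
clock: 4.4
eef_pos: [0.4747, -0.1861, 0.1258]
ee_rot: [0.071, -0.703, 0.07, 0.705]
ft_force: [0.2, -0.1, -0.2]
finger_gap: 0.0424
```

```bash
cat >> h.py <<'E'
def look(n):
    rel((.4755,-.1865,.118),-101.4)
    d=snap('wrist','w'+n);e=snap('side','s'+n)
    P=cloud(e)
    a=np.clip(cv2.cvtColor(d['image'],cv2.COLOR_RGB2BGR)[150:400,180:480]*2.,0,255).astype(np.uint8)
    b=np.clip(cv2.cvtColor(e['image'],cv2.COLOR_RGB2BGR)[130:200,340:430]*1.5,0,255).astype(np.uint8)
    cv2.imwrite('pics/c'+n+'.png',np.hstack([cv2.resize(a,(420,350)),cv2.resize(b,(380,350),interpolation=cv2.INTER_CUBIC)]))
    return d,e
def tips(d):
    P=cloud(d);s=d['s'];m=(np.hypot(*(P[...,:2]-s['eef_pos'][:2]).transpose(2,0,1))<.05)&(P[...,2]>.13)&(P[...,2]<.25)&(np.arange(400)[:,None]>200)
    return P,m
E
python3 - <<'E'
from h import *
look('4')
E
```

```text
eef [ 0.4747 -0.1861  0.1258] head -101.5 shift [ 7.8  0.2 -0.9] yaw -0.1 q [-0.5   0.42  1.91 -0.    0.81  1.27] clk 4.4 F [ 0.18818983 -0.06180049 -0.19837375] T [0.01497874 0.03385847 0.01896196] gap 0.04239976760049554
```

View pics/c4.png

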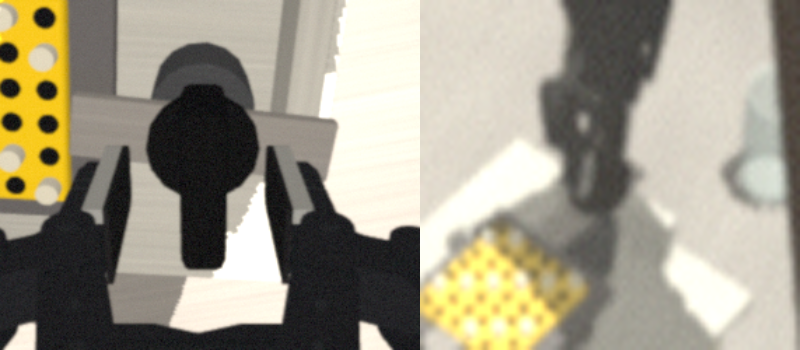

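The fingers straddle the bar in the wrist crop, with pads at columns 118 and 278 and the bar at column 203. I'll go 8 mm lower and close.

Emit:
{"method": "arm_command", "body": {
  "targets": [
    [0.5,[8,0,-1],0],
    [0.5,[0,0,0],0],
    [0.0,[0,0,0],0],
    [0.0,[0,0,0],0],
    [0.0,[0,0,0],0],
    [0.0,[0,0,0],0],
    [0.0,[0,0,0],0]
  ],
  "force": 30
}}

```text
clock: 5.2
eef_pos: [0.4764, -0.1878, 0.12]
ee_rot: [-0.07, 0.704, -0.071, -0.703]
ft_force: [-3.1, -8.5, 1.5]
finger_gap: 0.0134
```

Run:
```python
from h import *
d,e=look('5')
P=cloud(d)
for v in range(220,330,8): print(v,[tuple((P[v,u]*1000).round().astype(int).tolist()) for u in (285,300,320,340,355)])
```

```text
eef [ 0.4764 -0.1878  0.12  ] head -101.5 shift [ 2.  -1.1  1.1] yaw -0.1 q [-0.5   0.43  1.92 -0.    0.8   1.27] clk 5.2 F [-3.14413529 -8.49115478  1.45277374] T [-1.3154007   0.55868419  0.02112637] gap 0.013397447422550586
220 [(478, -163, 86), (489, -178, 121), (500, -191, 157), (484, -199, 121), (482, -207, 118)]
228 [(485, -168, 119), (484, -176, 121), (501, -191, 166), (490, -199, 146), (478, -206, 120)]
236 [(491, -172, 144), (492, -180, 151), (501, -191, 174), (489, -198, 152), (482, -205, 139)]
244 [(486, -171, 143), (489, -179, 152), (500, -191, 180), (486, -197, 153), (483, -204, 151)]
252 [(486, -172, 152), (490, -180, 163), (498, -191, 183), (495, -198, 179), (480, -203, 152)]
260 [(483, -171, 153), (490, -181, 171), (495, -190, 182), (491, -197, 179), (475, -203, 152)]
268 [(487, -173, 169), (490, -181, 177), (491, -189, 182), (487, -196, 178), (481, -202, 169)]
276 [(487, -174, 175), (490, -181, 183), (488, -188, 182), (487, -196, 183), (486, -201, 183)]
284 [(491, -176, 188), (490, -182, 189), (484, -188, 182), (487, -196, 189), (486, -201, 189)]
292 [(491, -177, 193), (490, -182, 194), (480, -187, 181), (487, -195, 193), (486, -200, 193)]
300 [(492, -178, 200), (488, -182, 196), (477, -186, 182), (485, -195, 196), (487, -200, 200)]
308 [(491, -178, 204), (484, -181, 195), (474, -186, 182), (482, -194, 196), (487, -200, 205)]
316 [(492, -178, 209), (482, -180, 196), (470, -185, 181), (479, -194, 196), (486, -199, 207)]
324 [(491, -178, 212), (478, -179, 196), (466, -184, 182), (476, -193, 196), (487, -199, 212)]
```

View pics/c5.png

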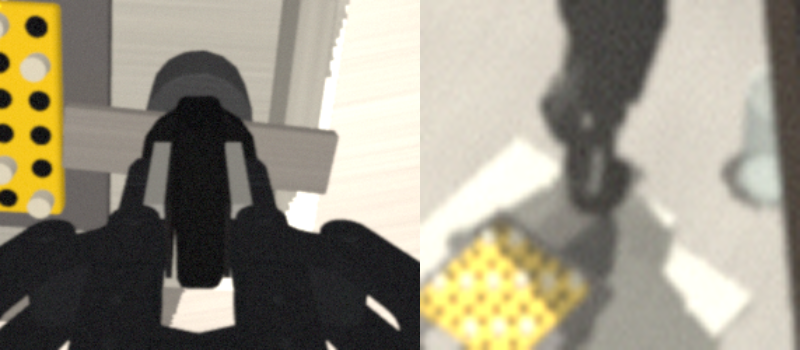

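It is gripped: the gap is 13.4 mm on the 14 mm bar, with the tips at z≈0.162. Now I'll turn it backwards 52°, to about -0.95 rad.

Emit:
{"method": "arm_command", "body": {
  "targets": [
    [0.0,[0,0,0],-6.5],
    [0.0,[0,0,0],-6.5],
    [0.0,[0,0,0],-6.5],
    [0.0,[0,0,0],-6.5]
  ]
}}

```text
clock: 5.7
eef_pos: [0.4761, -0.1869, 0.1199]
ee_rot: [-0.091, -0.701, -0.091, 0.701]
ft_force: [-2.3, -1.0, -1.0]
finger_gap: 0.0135
```

Emit:
{"method": "arm_command", "body": {
  "targets": [
    [0.0,[0,0,0],-6.5],
    [0.0,[0,0,0],-6.5],
    [0.0,[0,0,0],-6.5],
    [0.0,[0,0,0],-6.5],
    [0.0,[0,0,0],0],
    [0.0,[0,0,0],0]
  ]
}}

```text
clock: 6.3
eef_pos: [0.4756, -0.1861, 0.1191]
ee_rot: [-0.243, -0.663, -0.244, 0.664]
ft_force: [-2.9, 4.7, -6.4]
finger_gap: 0.0134
```

Run:
```python
from h import *
d,e=look('6')
knobs(d,{'A':(.4755,-.1865)})
```

```text
eef [ 0.4756 -0.1861  0.1191] head -49.7 shift [1.1 0.2 0.4] yaw 51.7 q [-0.5   0.43  1.92  0.    0.8   0.36] clk 6.3 F [-2.91298972  4.65755941 -6.41052361] T [0.83952127 0.54650997 0.07251968] gap 0.01341322218625541
A 8616 {110: 88, 114: 95, 118: 740, 122: 0, 126: 0, 130: 0, 134: 0, 138: 2, 142: 19, 146: 178, 150: 674, 154: 76, 158: 117, 162: 176, 166: 260, 170: 314, 174: 343, 178: 3863, 182: 477, 186: 262, 190: 127, 194: 608}
  top n 813 z 0.1955 rect c [ 477.3 -184. ] size 23.6 46.8 a 40.0 mean [ 0.4799 -0.1827  0.1958] pca -48.81312681896992
  px 249 389 289 347
```

View pics/c6.png

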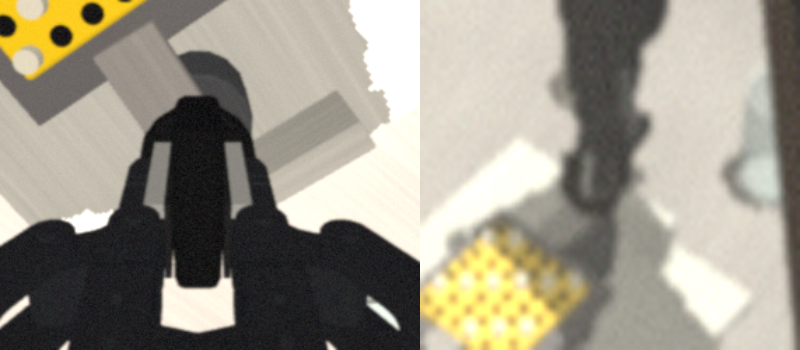

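The bar turned with the fingers, to about -0.95 rad. The vertical force went to -6.4 N, which fits the gripper holding up the spring-loaded strap. I'll release it so it can drop.

Emit:
{"method": "arm_command", "body": {
  "targets": [
    [0.4,[0,0,0],0],
    [0.4,[0,0,0],0],
    [0.4,[0,0,0],0],
    [0.4,[0,0,0],0],
    [0.4,[0,0,0],0]
  ]
}}

```text
clock: 6.9
eef_pos: [0.4766, -0.1869, 0.1198]
ee_rot: [0.245, 0.664, 0.245, -0.663]
ft_force: [-0.1, -0.3, -0.6]
finger_gap: 0.0342
```

Run:
```python
from h import *
d,e=look('7')
knobs(d,{'A':(.4755,-.1865)})
```

```text
eef [ 0.4766 -0.1869  0.1198] head -49.5 shift [ 1.8 -1.   0.6] yaw 51.9 q [-0.5   0.43  1.92 -0.    0.8   0.36] clk 6.9 F [-0.13781011 -0.32948358 -0.61557389] T [ 0.03474568 -0.02162286  0.04114529] gap 0.03423245769401544
A 9801 {110: 86, 114: 92, 118: 457, 122: 0, 126: 1, 130: 5, 134: 60, 138: 1863, 142: 210, 146: 90, 150: 97, 154: 95, 158: 134, 162: 231, 166: 746, 170: 3183, 174: 278, 178: 329, 182: 329, 186: 376, 190: 270, 194: 676}
  top n 928 z 0.197 rect c [ 478.3 -185.4] size 23.7 56.9 a 40.4 mean [ 0.4795 -0.1839  0.1969] pca -49.38780645405442
  px 235 407 291 349
```

View pics/c7.png

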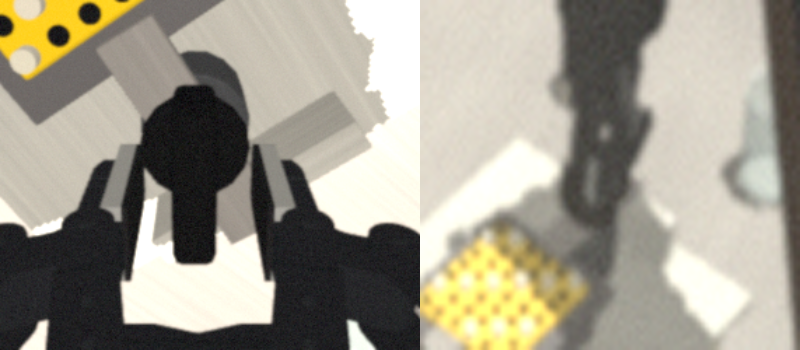

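The strap dropped: the disc top went from 0.152 to 0.140 and the bar top to 0.170, 11 mm lower. I'll follow down 10 mm and regrip.

Emit:
{"method": "arm_command", "body": {
  "targets": [
    [0.4,[5,-0.5,0.5],0],
    [0.4,[5,0,0],0],
    [0.4,[0,0,0],0],
    [0.0,[0,0,0],0],
    [0.0,[0,0,0],0],
    [0.0,[0,0,0],0],
    [0.0,[0,0,0],0],
    [0.0,[0,0,0],0]
  ]
}}

```text
clock: 7.8
eef_pos: [0.4755, -0.1865, 0.1096]
ee_rot: [-0.245, -0.663, -0.245, 0.663]
ft_force: [-1.7, 2.4, 0.5]
finger_gap: 0.0135
```

Emit:
{"method": "arm_command", "body": {
  "targets": [
    [0.0,[0,0,0],6],
    [0.0,[0,0,0],7],
    [0.0,[0,0,0],7],
    [0.0,[0.4,0,0],7],
    [0.0,[0.5,0,0],7],
    [0.0,[0.5,0,0],7],
    [0.0,[0.5,0,0],7]
  ]
}}

```text
clock: 8.5
eef_pos: [0.4761, -0.188, 0.108]
ee_rot: [-0.047, 0.706, -0.048, -0.705]
ft_force: [-3.7, -8.6, -0.1]
finger_gap: 0.0135
```

Emit:
{"method": "arm_command", "body": {
  "targets": [
    [0.0,[0.5,0,0],7],
    [0.0,[0.5,0,0],7],
    [0.0,[0.5,0,0],7],
    [0.0,[0.5,0,0],6],
    [0.0,[0,0,0],6],
    [0.0,[0,0,0],5],
    [0.0,[0,0,0],0]
  ]
}}

```text
clock: 9.2
eef_pos: [0.4755, -0.189, 0.1057]
ee_rot: [-0.273, 0.652, -0.275, -0.651]
ft_force: [-6.5, -17.1, -2.4]
finger_gap: 0.0134
```

Run:
```python
from h import *
rel((.4755,-.1865,.108),-138.9)
```

```text
eef [ 0.4755 -0.189   0.1057] head -135.6 shift [-2.3 -1.8  1.8] yaw 3.3 q [-0.51  0.45  1.93 -0.    0.76  1.86] clk 9.2 F [ -6.47959742 -17.11835823  -2.378817  ] T [-2.96041261  1.33001888 -0.04916136] gap 0.013358589079436326
```

Turned to about 0.54 rad with almost no torque, so there are a few degrees left to the stop. I'll continue gently and watch the torque, easing the side load by 1 mm.

Emit:
{"method": "arm_command", "body": {
  "targets": [
    [0.0,[0,1,0],2],
    [0.0,[0,0,0],2],
    [0.0,[0,0,0],0]
  ]
}}

```text
clock: 9.5
eef_pos: [0.4753, -0.1892, 0.1058]
ee_rot: [-0.295, 0.643, -0.297, -0.641]
ft_force: [-2.7, -12.1, -3.8]
finger_gap: 0.0131
```

Run:
```python
from h import *
rel((.4755,-.1865,.108),-138.9)
```

```text
eef [ 0.4753 -0.1892  0.1058] head -139.5 shift [-2.2 -1.9  1.9] yaw -0.6 q [-0.51  0.45  1.93 -0.    0.76  1.93] clk 9.5 F [ -2.74339849 -12.13352045  -3.80062425] T [-2.05137013  0.57278939 -0.07309418] gap 0.013052824137837352
```

Emit:
{"method": "arm_command", "body": {
  "targets": [
    [0.0,[0,0,0],2],
    [0.0,[0,0,0],2],
    [0.0,[0,0,0],0]
  ]
}}

```text
clock: 9.8
eef_pos: [0.4752, -0.1893, 0.1057]
ee_rot: [-0.317, 0.632, -0.319, -0.631]
ft_force: [-2.9, -12.4, -3.3]
finger_gap: 0.0134
```

Run:
```python
from h import *
rel((.4755,-.1865,.108),-138.9)
d,e=look('8')
knobs(d,{'A':(.4755,-.1865)})
```

```text
eef [ 0.4752 -0.1893  0.1057] head -143.5 shift [-2.3 -1.9  2. ] yaw -4.6 q [-0.51  0.45  1.93 -0.    0.76  2.  ] clk 9.8 F [ -2.88571131 -12.41871048  -3.29749604] T [-2.11812481  0.7230672   0.38049647] gap 0.013432709808309858
eef [ 0.4752 -0.1893  0.1057] head -143.5 shift [-12.3  -1.9   2. ] yaw -42.1 q [-0.51  0.45  1.93 -0.    0.76  2.  ] clk 9.8 F [ -2.88571131 -12.41871048  -3.29749604] T [-2.11812481  0.7230672   0.38049647] gap 0.013432709808309858
A 15550 {110: 133, 114: 222, 118: 680, 122: 11, 126: 10, 130: 93, 134: 787, 138: 118, 142: 110, 146: 109, 150: 226, 154: 290, 158: 330, 162: 794, 166: 3648, 170: 312, 174: 223, 178: 455, 182: 430, 186: 856, 190: 1547, 194: 2126}
  top n 4216 z 0.1979 rect c [ 476.8 -189.3] size 84.8 26.3 a 36.3 mean [ 0.4807 -0.194   0.1976] pca 36.310341441191085
  px 179 467 310 392
```

View pics/c8.png

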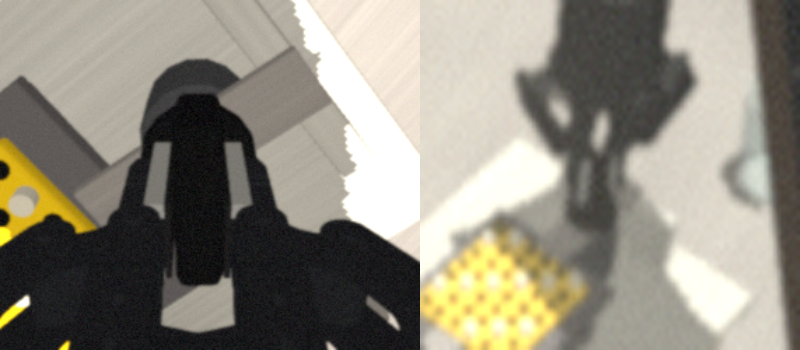

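The torque about the knob axis rose to 0.38 N m, well over the 0.1 N m turning drag, so the stop is reached. The disc and bar tops are at about 0.136 and 0.167, level with B. I'll turn 2° more to confirm.

Emit:
{"method": "arm_command", "body": {
  "targets": [
    [0.0,[0,0,0],2],
    [0.0,[0,0,0],0]
  ]
}}

```text
clock: 10.1
eef_pos: [0.4752, -0.1893, 0.1057]
ee_rot: [-0.328, 0.627, -0.33, -0.625]
ft_force: [-2.9, -11.6, -2.8]
finger_gap: 0.0131
```

Run:
```python
from h import *
rel((.4755,-.1865,.108),-138.9)
```

```text
eef [ 0.4752 -0.1893  0.1057] head -145.4 shift [-2.3 -1.8  2.1] yaw -6.5 q [-0.51  0.45  1.93 -0.    0.76  2.03] clk 10.1 F [ -2.91112898 -11.60660652  -2.76642086] T [-2.00189834  0.62293758  0.90018212] gap 0.013130355738449636
```

The torque is now 0.9 N m with no further travel of the knob, so it is at the stop. Let go and rise.

Emit:
{"method": "arm_command", "body": {
  "targets": [
    [0.4,[0,0,0],0],
    [0.4,[0,0,0],0],
    [0.4,[0,0,0],0],
    [0.4,[0,0,0],0],
    [0.4,[-10,0,0],0],
    [0.4,[-25,0,0],0],
    [0.4,[-40,0,0],0],
    [0.4,[-45,0,0],0]
  ]
}}

```text
clock: 10.9
eef_pos: [0.4745, -0.187, 0.2272]
ee_rot: [0.329, -0.625, 0.329, 0.626]
ft_force: [0.2, -0.4, -0.5]
finger_gap: 0.0339
```

Emit:
{"method": "arm_command", "body": {
  "targets": [
    [0.4,[-45,0,0],-8],
    [0.4,[-45,0,0],-8],
    [0.4,[0,0,0],-8],
    [0.4,[0,0,0],-8],
    [0.4,[0,0,0],-8],
    [0.4,[0,0,0],-8],
    [0.4,[0,0,0],-8],
    [0.4,[0,0,0],0]
  ]
}}

```text
clock: 11.7
eef_pos: [0.4749, -0.1872, 0.3164]
ee_rot: [0.004, 0.707, 0.004, -0.707]
ft_force: [-0.2, 0.3, -0.3]
finger_gap: 0.034
```

Run:
```python
from h import *
rel((.4755,-.1865,.108),-138.9)
d=snap('wrist','w9');e=snap('top','t9')
knobs(d,{'A':(.4755,-.1865),'B':(.5341,.0035)})
e0=pickle.load(open('pics/top0.pkl','rb'));df=cv2.absdiff(e['image'],e0['image']).max(-1)>40
```

```text
eef [ 0.4749 -0.1872  0.3164] head -89.3 shift [208.4  -0.7  -0.5] yaw 49.6 q [-0.5   0.22  1.65 -0.    1.28  1.05] clk 11.7 F [-0.1786127   0.26050378 -0.26034752] T [ 0.01507223 -0.01150477  0.00358056] gap 0.033988432980488516
A 1519 {110: 13, 114: 21, 118: 91, 122: 1, 126: 3, 130: 7, 134: 374, 138: 73, 142: 35, 146: 33, 150: 35, 154: 39, 158: 34, 162: 149, 166: 611, 170: 0, 174: 0, 178: 0, 182: 0, 186: 0, 190: 0, 194: 0}
  top n 750 z 0.1669 rect c [ 475.5 -186.9] size 14.2 50.7 a 36.9 mean [ 0.4764 -0.1871  0.1668] pca -52.90452697142871
  px 298 345 151 190
B 1973 {110: 31, 114: 27, 118: 75, 122: 0, 126: 3, 130: 25, 134: 322, 138: 138, 142: 75, 146: 91, 150: 87, 154: 99, 158: 92, 162: 149, 166: 759, 170: 0, 174: 0, 178: 0, 182: 0, 186: 0, 190: 0, 194: 0}
  top n 882 z 0.1673 rect c [534.6   3.3] size 14.8 50.3 a 40.8 mean [0.5348 0.0014 0.1671] pca -47.98874891595693
  px 90 136 82 128
```

View pics/w9.png

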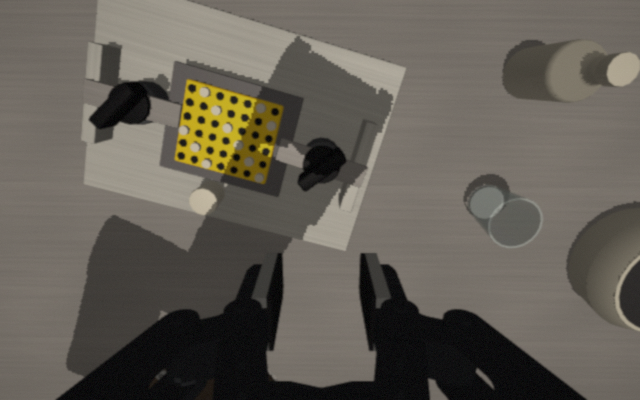

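View pics/t9.png

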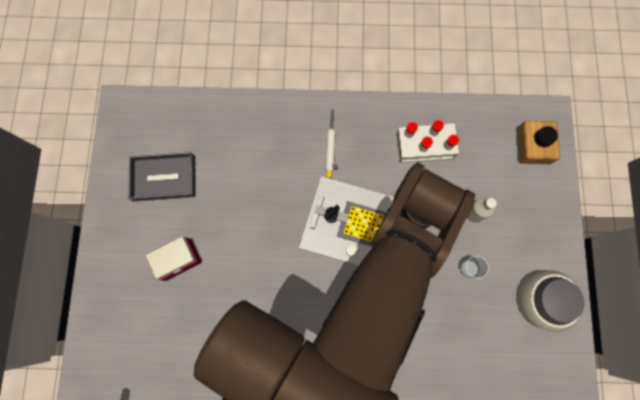

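The final views show A's bar top at 0.1669 against B's 0.1673. A's bar now points at -53°, and B is unchanged at -48°. The jar, beaker, bottle, pipette and tip box are in place, and the gripper is open well above the knobs.

```bash
python3 -c "
from station import ctrl
print(ctrl.finish_job())"
```

```text
the job is handed in; nothing more can be done
None
```

The loose clamp was the one at about (0.475, -0.187), and it is now tight. I turned its knob back about 52° to roughly -0.95 rad, let go so it dropped 11 mm into the thread start, then gripped it again lower. I then turned it forwards to its stop, let go and raised the arm. The job was handed in at about 12 s.

**Last checks:**
- **At the stop:** the turning torque rose to 0.9 N m with no further travel.
- **Strap down:** the knob's bar top is at 0.167 m, level with the tight clamp, and 15 mm lower than at the start.
- **Other things:** the other knob's angle and height are unchanged. The jar, beaker, bottle, pipette and tip box looked unmoved in the pictures.

**What disagreed:**
- **Fingertip position:** both cameras put the real fingertips about 43 mm behind the reported TCP, not at it. My first grip therefore closed on air above the bar without touching anything, and I corrected the height from the pictures.
- **Final angles:** the two bars end at -53° and -48°, about 5° apart. I took this as a difference in how the clamps are set, because the torque showed the stop had been reached.
- **Heights:** heights measured with the wrist camera read about 3 mm above those I worked out from the given sizes.

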